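# Pack the second pedal with its mate and fold up that carton

## Task

One of the two half-erected cartons already holds a pedal, the other a sprocket cassette: slide the loose pedal along the bench, without lifting or tipping it, over the entry flap of the carton with the matching pedal until it lies fully inside, up against its mate. Then fold up that carton's entry flap and side panel until both stand fully upright. Leave the other carton's panels as they are, and do not disturb the cassette or the jar, wrench and screwdriver.

Things in the scene. Friction and masses are not known exactly. Their poses are not given: they have to be found in the camera images.
- pedal_loose: The loose black bicycle pedal, on the bench between the cartons: a flat block 90 (x) by 85 (y) by 20 mm (22 at a rib) with a 14 mm steel axle stub sticking 25 mm out of its +x face. About 0.25 kg. Too wide to grasp: slide it. Origin at the centre of the block's underside.
- pedal_mate: The pedal that makes the pair, same shape and size, lying at the fixed end of one of the cartons (either one). Origin as for pedal_loose.
- cassette: Sprocket cassette: round stepped stack, 84 mm across, 37 high, lying in the other carton. Origin at the centre of its underside.
- carton_l: Left (+y) half-erected carton, fixed to the bench. Floor 150 (x) by 190 (y) by 4 mm; origin: centre of its underside. Walls standing at its +y end and +x side: 4 thick, tops 54 above the bench. Inside free: x -75 to +71, and 91 towards +y. Still down: the entry flap (-y side) and the side panel (-x side, towards the robot).
- flap_l (a joint): Entry flap angle: 0 = down, a ramp from the bench up to the floor's top (slope 0.09 rad), things slide over it; 1.66 = upright, firm stop. 150 wide, 50 long, 4 thick; hinge along x on the floor's top edge (4 mm up), 95 from the carton's origin towards -y. Stiff crease: stays where left, moved by about 1 N at its edge.
- flap_l_tab (a point): Top of the free edge of the flap's thumb tab: a tongue 32 wide, 45 long, 4 thick, beside the flap's -x end (centre 96 mm from the carton's origin towards -x), in one piece with it, creased up 0.40 rad from level when the flap is down: free edge then 53 out from the hinge line, top 20, underside 16 above the bench; it starts 12 out, 3 up. A fingertip fits under.
- side_l (a joint): Side panel angle: 0 = level, 1.57 = upright, firm stop; starts partly raised. 186 wide (y), 50 long, 4 thick; hinge along y on the floor's top edge (4 mm above the bench), 75 from the carton's origin towards -x. Stiff crease: stays where left, moved by about 1 N at its edge.
- side_l_edge (a point): Middle of the free edge of that side panel (top/inner face), 50 mm from its hinge.
- carton_r: Right (-y) half-erected carton, fixed to the bench. Floor 150 (x) by 190 (y) by 4 mm; origin: centre of its underside. Walls standing at its -y end and +x side: 4 thick, tops 54 above the bench. Inside free: x -75 to +71, and 91 towards -y. Still down: the entry flap (+y side) and the side panel (-x side, towards the robot).
- flap_r (a joint): Entry flap angle: 0 = down, a ramp from the bench up to the floor's top (slope 0.09 rad), things slide over it; 1.66 = upright, firm stop. 150 wide, 50 long, 4 thick; hinge along x on the floor's top edge (4 mm up), 95 from the carton's origin towards +y. Stiff crease: stays where left, moved by about 1 N at its edge.
- flap_r_tab (a point): Top of the free edge of the flap's thumb tab: a tongue 32 wide, 45 long, 4 thick, beside the flap's -x end (centre 96 mm from the carton's origin towards -x), in one piece with it, creased up 0.40 rad from level when the flap is down: free edge then 53 out from the hinge line, top 20, underside 16 above the bench; it starts 12 out, 3 up. A fingertip fits under.
- side_r (a joint): Side panel angle: 0 = level, 1.57 = upright, firm stop; starts partly raised. 186 wide (y), 50 long, 4 thick; hinge along y on the floor's top edge (4 mm above the bench), 75 from the carton's origin towards -x. Stiff crease: stays where left, moved by about 1 N at its edge.
- side_r_edge (a point): Middle of the free edge of that side panel (top/inner face), 50 mm from its hinge.
- grease_jar: Jar, 64 mm across, 65 high, standing by; origin at the centre of its underside.
- wrench: Steel wrench, 170 mm long, lying by; origin under its middle, length along its x.
- screwdriver: Screwdriver, 190 mm long, lying by; origin under its middle, length along its x.
Mind the look-alikes: they are no part of the job. What is shaped like the pedal_loose but purple or white is not meant.

How it is judged (in metres and radians):
On the way, in this order (a step that is already met when the one before it is completed fails the run):
1. the loose pedal lies inside the carton with its mate, up against it ((((x of pedal_mate in the frame of carton_l between -0.035 and 0.025 m and y of pedal_mate in the frame of carton_l between 0.02 and 0.06 m and z of pedal_mate in the frame of carton_l between 0.001 and 0.009 m) and (x of pedal_loose in the frame of carton_l between -0.035 and 0.025 m and y of pedal_loose in the frame of carton_l between -0.055 and 0 m and z of pedal_loose in the frame of carton_l between 0.001 and 0.009 m) and horizontal distance between pedal_loose and pedal_mate below 0.095 m and angle between pedal_loose's own z axis and vertical below 0.06 rad) or ((x of pedal_mate in the frame of carton_r between -0.035 and 0.025 m and y of pedal_mate in the frame of carton_r between -0.06 and -0.02 m and z of pedal_mate in the frame of carton_r between 0.001 and 0.009 m) and (x of pedal_loose in the frame of carton_r between -0.035 and 0.025 m and y of pedal_loose in the frame of carton_r between -0 and 0.055 m and z of pedal_loose in the frame of carton_r between 0.001 and 0.009 m) and horizontal distance between pedal_loose and pedal_mate below 0.095 m and angle between pedal_loose's own z axis and vertical below 0.06 rad))), for 0.2 s.
2. that carton's entry flap and side panel stand fully upright (((((x of pedal_mate in the frame of carton_l between -0.035 and 0.025 m and y of pedal_mate in the frame of carton_l between 0.02 and 0.06 m and z of pedal_mate in the frame of carton_l between 0.001 and 0.009 m) and (x of pedal_loose in the frame of carton_l between -0.035 and 0.025 m and y of pedal_loose in the frame of carton_l between -0.055 and 0 m and z of pedal_loose in the frame of carton_l between 0.001 and 0.009 m) and horizontal distance between pedal_loose and pedal_mate below 0.095 m and angle between pedal_loose's own z axis and vertical below 0.06 rad) and (value of joint flap_l above 1.56 rad and value of joint side_l above 1.47 rad)) or (((x of pedal_mate in the frame of carton_r between -0.035 and 0.025 m and y of pedal_mate in the frame of carton_r between -0.06 and -0.02 m and z of pedal_mate in the frame of carton_r between 0.001 and 0.009 m) and (x of pedal_loose in the frame of carton_r between -0.035 and 0.025 m and y of pedal_loose in the frame of carton_r between -0 and 0.055 m and z of pedal_loose in the frame of carton_r between 0.001 and 0.009 m) and horizontal distance between pedal_loose and pedal_mate below 0.095 m and angle between pedal_loose's own z axis and vertical below 0.06 rad) and (value of joint flap_r above 1.56 rad and value of joint side_r above 1.47 rad)))), for 0.2 s.
At the end, for the whole second after the job is handed in: The loose pedal lies flat inside its mate's carton, up against it (centres within 95 mm), at rest; that carton's entry flap and side panel are within 0.1 rad of their upright stops (1.66 and 1.57); the other carton's panels have moved less than 12 mm at their edges (((((x of pedal_mate in the frame of carton_l between -0.035 and 0.025 m and y of pedal_mate in the frame of carton_l between 0.02 and 0.06 m and z of pedal_mate in the frame of carton_l between 0.001 and 0.009 m) and (x of pedal_loose in the frame of carton_l between -0.035 and 0.025 m and y of pedal_loose in the frame of carton_l between -0.055 and 0 m and z of pedal_loose in the frame of carton_l between 0.001 and 0.009 m) and horizontal distance between pedal_loose and pedal_mate below 0.095 m and angle between pedal_loose's own z axis and vertical below 0.06 rad) and (value of joint flap_l above 1.56 rad and value of joint side_l above 1.47 rad) and distance of each of flap_r_tab, side_r_edge from where it was at the start of the episode below 0.012 m) or (((x of pedal_mate in the frame of carton_r between -0.035 and 0.025 m and y of pedal_mate in the frame of carton_r between -0.06 and -0.02 m and z of pedal_mate in the frame of carton_r between 0.001 and 0.009 m) and (x of pedal_loose in the frame of carton_r between -0.035 and 0.025 m and y of pedal_loose in the frame of carton_r between -0 and 0.055 m and z of pedal_loose in the frame of carton_r between 0.001 and 0.009 m) and horizontal distance between pedal_loose and pedal_mate below 0.095 m and angle between pedal_loose's own z axis and vertical below 0.06 rad) and (value of joint flap_r above 1.56 rad and value of joint side_r above 1.47 rad) and distance of each of flap_l_tab, side_l_edge from where it was at the start of the episode below 0.012 m)) and linear speed of each of pedal_loose, pedal_mate below 0.01 m/s); the robot touches nothing.
It fails at once if the loose pedal is lifted or tipped (height (world z) of pedal_loose above 0.025 m or angle between pedal_loose's own z axis and vertical above 0.35 rad).
It fails at once if the cassette is disturbed (moved more than 20 mm) (distance of cassette from where it was at the start of the episode above 0.02 m).
It fails at once if a bystander is disturbed (moved more than 30 mm) (distance of any of grease_jar, wrench, screwdriver from where it was at the start of the episode above 0.03 m).
It also fails if it takes over 72 s, if anything falls off the work surface, if the arm or the gripper's body presses on something with over 40 N, if the wrist force passes 120 N, or if a joint passes its speed limit or range.

## Robot

A 6-joint arm with a two-finger parallel gripper is mounted at the origin on the work surface. World frame = base frame: x ahead of the robot, y to its left, z up, the work surface at z = 0. Lengths are in m, angles in degrees, forces in N, time in s.
With the tool pointing down it reaches from about 0.4 to 0.825 m from the base axis. Payload 7 kg.
Tool frame: the origin (TCP) lies midway between the tips of the shut fingers; the grasp point (between the pads) lies 19 mm behind it; z points along the fingers, y is the line along which they close (so a half turn about z gives the same grasp; the last joint's range is limited). The gripper opens to 88 mm and grips with 3 to 60 N. Pads are 19 mm wide; open, the fingers measure 130 mm over their backs; the gripper's body (78 mm by 193 mm) begins 47 mm behind the grasp point.
Start: joints at [-57.405, 20.546, 0.682, 0, -70.136, -16.507], TCP at [0.187, -0.649, 0.227] pointing down, gripper open.
Joint ranges: [-176.03, 176.03], [-82.01, 121.73], [-58.28, 71.71], [-173.87, 95.51], [-174.79, -0.11], [-173.66, 173.66]. Speed limits (degrees/s): [136.94, 136.94, 172.46, 180, 180, 180].

## Interface

Orientations are given as [roll, pitch, yaw] about the fixed x, y, z axes, in that order (R = Rz(yaw) Ry(pitch) Rx(roll)).
In Python, from plant import get_state, optics, order gives the robot as it stands. The module is installed in compiled form; this text tells all that it offers.
- The arm moves only by the tool send_rows, never from a script. Its argument "moves" is a list of rows, each an object with "slide": the shift along the tool's x, y, z as a fraction of full scale, a list of three; "turn": the turn about the tool's z as a fraction of full scale; "gripper": the opening, from 0 (shut) to 1 (fully open). A call has exactly 5 rows; each row is the pose to reach, as a shift and turn from the pose commanded when the call began, along the tool's axes at that moment; what a row does not reach only later rows make up. Full scale, the value 1, is 150 mm for a shift and 90 degrees for a turn. A row lasts 1/12 s, in which the tool goes at most 41.7 mm and 7.16 degrees, less where a joint would pass 70% of its speed; a pose out of reach is approached as far as the arm can. A call with a number of a shift or a turn outside -1 to 1 is refused whole. A call with a gripper value outside its range is refused whole. The fingers move at their own pace and stop on an object; "newtons" is the grip in N (left out, the last holds). Time passes only in rows, so rows that repeat a pose let the fingers close, or fill a call up. It gives the time, the measured TCP pose, the force, the opening and the grip force at its end, in the units of the state.
- get_state(): the state, without advancing time (a new reading comes with each control period).
- optics.capture(name): name is "scene" or "top" or "wrist"; returns a dict with "img" (400x640x3 uint8, red, green, blue), "intrinsics" (3x3 intrinsics, pixels), "dist" ([k1, k2, p1, p2, k3] as OpenCV has them; the pictures are not rectified), "origin" and "attitude" of the camera in the world. Camera axes: x right, y down, z forward; pixel columns grow to the right and rows downward; lengths in m; the calibration is good to about 2 mm. A picture is of the moment at which its call begins. There is no depth.
- order.close_job(): hands the job in; it is judged then, once.
Trained networks look in the newest picture that a camera, given by its name, has taken for a name from the list of things; names that differ only in an ending like _2 or _b are one class to them, and where a whole thing is asked for, a point or a joint stands for the part that bears it (a point fixed in the world has none). Each returns a list of dicts, best first, with "p" (0 to 1); they miss things now and then, are a little off and sometimes report something else, mostly with a low value. They report only what shows in the picture. A call takes as long as a camera call. They do not tell look-alikes from the thing itself.
- optics.look_for(camera, name): "location" ([x, y, z] in m, in world coordinates, good to about 4 mm: the middle of the surface that is visible of it).
The state is a dict: "time_s": time; "joints": joint angles; "qd": joint speeds; "joint_torque": joint torques, N m; "tcp_pos": TCP position; "eef_rot": TCP orientation; "contact_force": force on the tool from outside, world axes, zero at the start; "moment": the same for the moment, N m; "gripper_width": finger opening in m; "gripper_force": force on a finger pad.
Only numpy, scipy, OpenCV 4.12 (cv2) and the standard library are available. Lean on these libraries where they do the work, as an engineer would, in place of code of your own. Each camera call takes 0.05 s, during which the arm holds its last target. There are 200 camera calls.

## Working session

There is one attempt and no reset: what is moved stays moved. The work goes in short steps, Python scripts to look and compute and a tool call to move; the robot and the scene stay as the last step left them, time stands still between calls to the robot, and variables do not carry over. Pictures are saved under pics/ and viewed, at most 10 in all, crops included, and the job is handed in when it is done.

Besides the shell and the picture viewer there is one more tool, called after ">>>" as name(argument=value, ...) on one line, values as JSON. send_rows: Moves the arm, as the interface text tells. Shift numbers are shares of 150 mm and turn numbers shares of 90 degrees, none past 1 either way. Its arguments: {"type":"object","properties":{"moves":{"type":"array"},"newtons":{"type":"number"}},"required":["moves"]}

```bash
mkdir -p pics; cat > h.py <<'E'
import numpy as np, cv2
from plant import get_state, optics, order
def snap(cam,fn=None):
    c=optics.capture(cam)
    if fn: cv2.imwrite('pics/'+fn,c['img'][:,:,::-1])
    return c
def ray(c,px,z):
    R=np.array(c['attitude']); 
    if R.shape!=(3,3):
        from scipy.spatial.transform import Rotation as Ro
        R=Ro.from_euler('xyz',R,degrees=True).as_matrix()
    u=cv2.undistortPoints(np.array([[px]],float),np.array(c['intrinsics']),np.array(c['dist']))[0,0]
    d=R@[u[0],u[1],1]; o=np.array(c['origin'])
    return o+d*(z-o[2])/d[2]
E
python3 - <<'E'
from h import *
c=snap('top','top1.png'); print(c['origin'],c['attitude'],c['intrinsics'])
for n in ['pedal_loose','cassette','carton_l','carton_r','flap_l_tab','flap_r_tab','side_l_edge','side_r_edge','grease_jar','wrench','screwdriver']:
    print(n,[(np.round(d['location'],3).tolist(),round(d['p'],2)) for d in optics.look_for('top',n)][:4])
snap('scene','scene1.png')
print(get_state())
E
```

```text
[0.37632208 0.00727207 1.15902889] [-168.25909453   -0.23198618  -91.33810683] [[490.89567948   0.         316.48157221]
 [  0.         490.89567948 200.03684649]
 [  0.           0.           1.        ]]
pedal_loose [([0.43, -0.015, 0.015], 0.8), ([0.602, 0.002, 0.023], 0.64), ([0.387, -0.196, 0.016], 0.6)]
cassette [([0.603, 0.288, 0.018], 0.78)]
carton_l [([0.606, 0.223, 0.003], 0.89), ([0.608, -0.24, 0.004], 0.81), ([0.598, 0.129, 0.003], 0.64)]
carton_r [([0.606, 0.223, 0.003], 0.89), ([0.608, -0.24, 0.004], 0.81), ([0.598, 0.129, 0.003], 0.64)]
flap_l_tab [([0.597, 0.13, 0.002], 0.87)]
flap_r_tab [([0.605, -0.16, 0.004], 0.91)]
side_l_edge [([0.523, 0.242, 0.021], 0.56)]
side_r_edge [([0.532, -0.276, 0.017], 0.63)]
grease_jar [([0.777, 0.029, 0.064], 0.84)]
wrench [([0.781, -0.195, 0.005], 0.74), ([0.617, -0.314, 0.022], 0.36)]
screwdriver [([0.757, 0.176, 0.025], 0.76), ([0.778, 0.026, 0.065], 0.43)]
{'time_s': 0.65, 'joints': array([-5.74063608e+01,  2.05451284e+01,  6.81060020e-01, -1.17750475e-03,
       -7.01344953e+01, -1.65081642e+01]), 'qd': array([ 0.00623656, -0.02841352,  0.04856389, -0.03439281,  0.04950938,
       -0.0586687 ]), 'joint_torque': array([-4.30136242e-04, -5.82079697e+01,  2.93214548e+01,  7.00057715e+00,
        1.23369312e-02, -6.52004223e-05]), 'tcp_pos': array([ 0.18701898, -0.64854876,  0.22656461]), 'eef_rot': array([-1.79998938e+02,  1.46992398e-03, -1.63914925e+02]), 'contact_force': array([ 0.42101735,  0.58585397, -0.20061681]), 'moment': array([ 0.0287213 ,  0.00807276, -0.00639744]), 'gripper_force': 0.0, 'gripper_width': 0.08751015240260313}
```

View pics/top1.png

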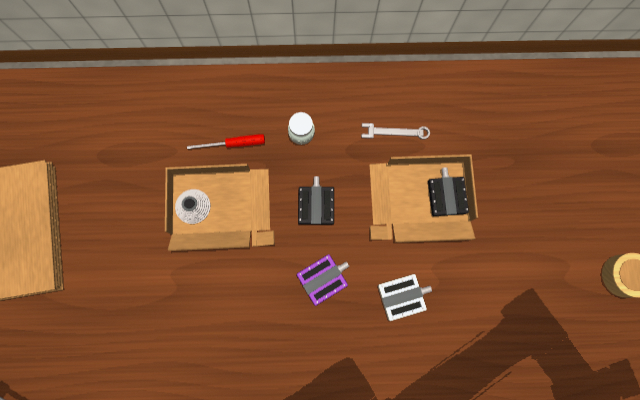

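View pics/scene1.png

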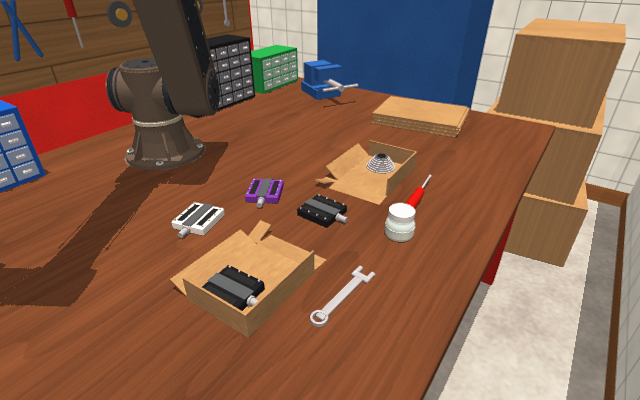

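The mate is in the right carton (pixel ~448,195). The loose black pedal is at (316,204) and the purple and white decoys are below it. I'll zoom in to find the corners.

```bash
python3 - <<'E'
import cv2
a=cv2.imread('pics/top1.png')[145:250,290:490]
cv2.imwrite('pics/crop1.png',cv2.resize(a,None,fx=4,fy=4,interpolation=cv2.INTER_CUBIC))
E
```

```text
(no output)
```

View pics/crop1.png

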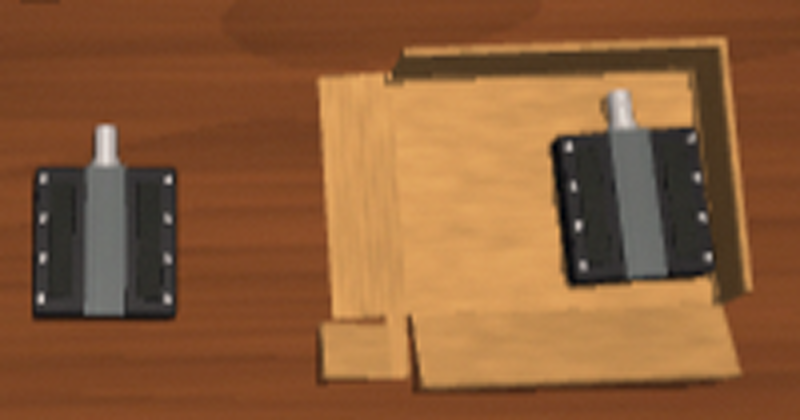

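```bash
python3 - <<'E'
from h import *
c=snap('top')
P={'flapout':([318,78],[330,315],0.002),'hinge':([392,80],[406,315],.004),'walltop':([404,50],[727,40],.054),'endwall':([727,40],[752,290],.054),'innerfloor':([700,72],[718,300],.004),
'side0':([418,388],[740,373],.02),'sidehinge':([410,316],[722,305],.004),
'tab':([320,382],[322,322],.02),
'loose':([35,168],[177,168],.02),'loose2':([177,318],[33,318],.02),'mate':([553,135],[695,128],.02+.004),'mate2':([713,272],[570,285],.024)}
for k,(a,b,z) in P.items():
    A,B=[ray(c,[290+p[0]/4,145+p[1]/4],z)[:2] for p in (a,b)]
    d=B-A; print(k,A.round(4),B.round(4),'len',round(np.hypot(*d),4),'ang',round(np.degrees(np.arctan2(d[1],d[0])),1))
for n in ['flap_r_tab','pedal_mate']: print([(np.round(d['location'],3).tolist(),round(d['p'],2)) for d in optics.look_for('top',n)])
E
```

```text
flapout [ 0.7024 -0.1347] [ 0.5559 -0.1352] len 0.1466 ang -179.8
hinge [ 0.6996 -0.1796] [ 0.5545 -0.1803] len 0.1451 ang -179.7
walltop [ 0.7037 -0.1795] [ 0.7057 -0.3698] len 0.1903 ang -89.4
endwall [ 0.7057 -0.3698] [ 0.5567 -0.371 ] len 0.149 ang -179.5
innerfloor [ 0.7006 -0.3685] [ 0.5593 -0.3672] len 0.1413 ang 179.5
side0 [ 0.5089 -0.1823] [ 0.5133 -0.3712] len 0.1889 ang -88.7
sidehinge [ 0.5539 -0.1826] [ 0.5562 -0.3694] len 0.1868 ang -89.3
tab [ 0.5137 -0.1254] [ 0.549  -0.1281] len 0.0354 ang -4.5
loose [0.6456 0.0386] [ 0.6437 -0.0459] len 0.0846 ang -91.3
loose2 [ 0.5533 -0.0432] [0.5553 0.0413] len 0.0844 ang 88.7
mate [ 0.6579 -0.2707] [ 0.6603 -0.356 ] len 0.0853 ang -88.4
mate2 [ 0.5729 -0.3593] [ 0.567  -0.2744] len 0.0851 ang 93.9
[([0.606, -0.159, 0.004], 0.59), ([0.76, 0.176, 0.018], 0.4), ([0.779, -0.194, 0.002], 0.23)]
[([0.62, -0.313, 0.023], 0.86)]
```

>>> send_rows(moves=[{"slide": [-0.2,0.2,0],"turn": -0.078,"gripper": 0.5},{"slide": [-0.4,0.4,0],"turn": -0.156,"gripper": 0.2},{"slide": [-0.6,0.6,0],"turn": -0.234,"gripper": 0},{"slide": [-0.8,0.8,0],"turn": -0.312,"gripper": 0},{"slide": [-0.95,0.95,0],"turn": -0.39,"gripper": 0}], newtons=20)

```text
time_s: 1.22
tcp_pos: [0.2851, -0.47, 0.2267]
eef_rot: [-180.0, 0.0, -128.5]
contact_force: [0.6, 0.3, -0.3]
gripper_width: 0.0598
gripper_force: 0.0
```

>>> send_rows(moves=[{"slide": [-0.2,0.06,0],"turn": -0.078,"gripper": 0},{"slide": [-0.4,0.12,0],"turn": -0.156,"gripper": 0},{"slide": [-0.6,0.18,0],"turn": -0.234,"gripper": 0},{"slide": [-0.8,0.24,0],"turn": -0.312,"gripper": 0},{"slide": [-1,0.3,0],"turn": -0.39,"gripper": 0}])

```text
time_s: 1.63
tcp_pos: [0.3438, -0.3257, 0.2269]
eef_rot: [-180.0, -0.0, -93.4]
contact_force: [0.4, 0.2, 0.2]
gripper_width: 0.0267
gripper_force: 0.0
```

>>> send_rows(moves=[{"slide": [-0.2,-0.18,0],"turn": -0.02,"gripper": 0},{"slide": [-0.4,-0.36,0],"turn": -0.041,"gripper": 0},{"slide": [-0.6,-0.54,0],"turn": -0.041,"gripper": 0},{"slide": [-0.8,-0.72,0],"turn": -0.041,"gripper": 0},{"slide": [-1,-0.9,0],"turn": -0.041,"gripper": 0}])

```text
time_s: 2.05
tcp_pos: [0.489, -0.1843, 0.2271]
eef_rot: [-179.9, -0.0, -90.0]
contact_force: [0.9, -1.4, -0.1]
gripper_width: 0.0005
gripper_force: 0.0
```

>>> send_rows(moves=[{"slide": [-0.2,-0.04,0.12],"turn": 0,"gripper": 0},{"slide": [-0.4,-0.08,0.24],"turn": 0,"gripper": 0},{"slide": [-0.6,-0.12,0.36],"turn": 0,"gripper": 0},{"slide": [-0.8,-0.16,0.48],"turn": 0,"gripper": 0},{"slide": [-1,-0.2,0.6],"turn": 0,"gripper": 0}])

```text
time_s: 2.47
tcp_pos: [0.5181, -0.0346, 0.1361]
eef_rot: [-179.9, 0.0, -90.0]
contact_force: [1.3, -0.9, -0.2]
gripper_width: 0.0005
gripper_force: 0.0
```

>>> send_rows(moves=[{"slide": [-0.1,0,0.15],"turn": 0,"gripper": 0},{"slide": [-0.22,0,0.3],"turn": 0,"gripper": 0},{"slide": [-0.22,0,0.5],"turn": 0,"gripper": 0},{"slide": [-0.22,0,0.7],"turn": 0,"gripper": 0},{"slide": [-0.22,0,0.84],"turn": 0,"gripper": 0}])

```text
time_s: 2.88
tcp_pos: [0.5171, -0.0028, 0.0086]
eef_rot: [179.9, -0.0, -90.0]
contact_force: [-0.4, -1.5, 0.2]
gripper_width: 0.0008
gripper_force: 0.0
```

```bash
python3 - <<'E'
from h import *
print(get_state()['tcp_pos'])
c=snap('top','top2.png')
a=cv2.imread('pics/top2.png')[150:300,250:450]
cv2.imwrite('pics/crop2.png',cv2.resize(a,None,fx=4,fy=4,interpolation=cv2.INTER_CUBIC))
E
```

```text
[ 0.51710626 -0.00276637  0.00858145]
```

View pics/crop2.png

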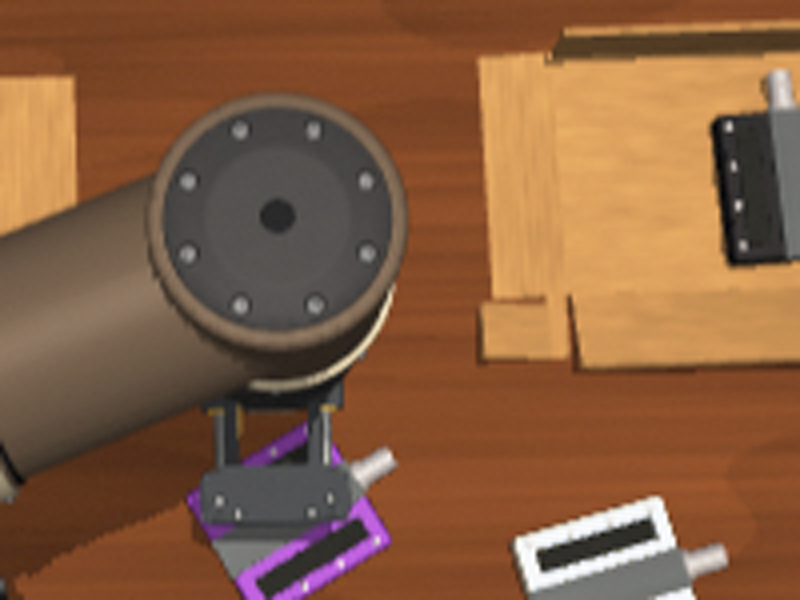

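The arm hides the pedal from the top camera. I'll push it 13 mm towards +x.

>>> send_rows(moves=[{"slide": [0,-0.06,0],"turn": 0,"gripper": 0},{"slide": [0,-0.1,0],"turn": 0,"gripper": 0},{"slide": [0,-0.14,0],"turn": 0,"gripper": 0},{"slide": [0,-0.18,0],"turn": 0,"gripper": 0},{"slide": [0,-0.2,0],"turn": 0,"gripper": 0}])

```text
time_s: 3.35
tcp_pos: [0.5488, -0.0032, 0.0116]
eef_rot: [-180.0, 0.0, -90.1]
contact_force: [-3.9, 0.0, 3.5]
gripper_width: 0.0009
gripper_force: 1.8
```

```bash
python3 - <<'E'
from h import *
snap('scene'); snap('wrist')
for cam in ('scene','wrist'):
  print(cam,[(np.round(d['location'],3).tolist(),round(d['p'],2)) for d in optics.look_for(cam,'pedal_loose')])
E
```

```text
scene [([0.399, -0.208, 0.02], 0.78), ([0.44, -0.03, 0.017], 0.75), ([0.624, -0.01, 0.013], 0.61), ([0.64, 0.13, 0.001], 0.35)]
wrist [([0.621, -0.028, 0.018], 0.82), ([0.44, -0.032, 0.024], 0.61)]
```

>>> send_rows(moves=[{"slide": [0,0.06,0],"turn": 0,"gripper": 0},{"slide": [0,0.06,-0.2],"turn": 0,"gripper": 0},{"slide": [-0.1,0,-0.4],"turn": 0,"gripper": 0.2},{"slide": [-0.3,-0.2,-0.5],"turn": 0,"gripper": 0.45},{"slide": [-0.46,-0.4,-0.5],"turn": 0,"gripper": 0.45}])

```text
time_s: 3.97
tcp_pos: [0.6092, 0.0669, 0.0905]
eef_rot: [-179.6, 0.1, -90.0]
contact_force: [1.9, 0.9, 0.1]
gripper_width: 0.015
gripper_force: 0.0
```

>>> send_rows(moves=[{"slide": [-0.02,-0.05,0],"turn": 0,"gripper": 0.45},{"slide": [-0.02,-0.05,0],"turn": 0,"gripper": 0.45},{"slide": [-0.02,-0.05,0.2],"turn": 0,"gripper": 0.45},{"slide": [-0.02,-0.05,0.4],"turn": 0,"gripper": 0.45},{"slide": [-0.02,-0.05,0.5],"turn": 0,"gripper": 0.45}])

```text
time_s: 4.38
tcp_pos: [0.6124, 0.068, 0.0075]
eef_rot: [179.8, -0.0, -90.1]
contact_force: [0.2, -1.1, -0.9]
gripper_width: 0.0391
gripper_force: 0.0
```

```bash
python3 - <<'E'
from h import *
snap('scene'); snap('wrist','w3.png')
for cam in ('scene','wrist'):
  print(cam,[(np.round(d['location'],3).tolist(),round(d['p'],2)) for d in optics.look_for(cam,'pedal_loose')])
E
```

```text
scene [([0.402, -0.209, 0.02], 0.88), ([0.623, -0.012, 0.019], 0.69), ([0.437, -0.031, 0.018], 0.6)]
wrist [([0.464, -0.006, 0.019], 0.94), ([0.61, -0.007, 0.019], 0.61)]
```

View pics/w3.png

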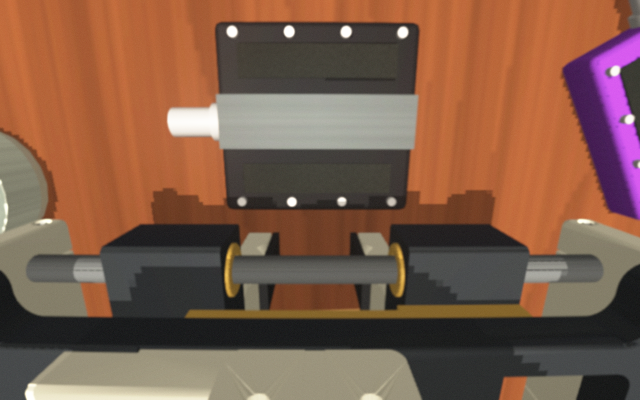

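The pedal is squared up and centred between the fingers (block at u 218–418, v 22–208). Now I'll push it towards −y.

>>> send_rows(moves=[{"slide": [0.08,0,0],"turn": 0,"gripper": 0.45},{"slide": [0.18,0,0],"turn": 0,"gripper": 0.45},{"slide": [0.28,0,0],"turn": 0,"gripper": 0.45},{"slide": [0.38,0,0],"turn": 0,"gripper": 0.45},{"slide": [0.48,0,0],"turn": 0,"gripper": 0.45}])

```text
time_s: 5.0
tcp_pos: [0.6164, -0.0045, 0.0118]
eef_rot: [-179.8, 0.1, -90.0]
contact_force: [0.4, 4.3, 3.5]
gripper_width: 0.0393
gripper_force: 2.3
```

>>> send_rows(moves=[{"slide": [0.08,0,-0.01],"turn": 0,"gripper": 0.45},{"slide": [0.16,0,-0.02],"turn": 0,"gripper": 0.45},{"slide": [0.24,0,-0.02],"turn": 0,"gripper": 0.45},{"slide": [0.32,0,-0.02],"turn": 0,"gripper": 0.45},{"slide": [0.4,0,-0.02],"turn": 0,"gripper": 0.45}])

```text
time_s: 5.42
tcp_pos: [0.6153, -0.0644, 0.0136]
eef_rot: [180.0, 0.0, -90.0]
contact_force: [1.0, 3.1, 1.3]
gripper_width: 0.0394
gripper_force: 1.5
```

```bash
python3 - <<'E'
from h import *
snap('scene'); snap('wrist')
for cam in ('scene','wrist'):
  print(cam,[(np.round(d['location'],3).tolist(),round(d['p'],2)) for d in optics.look_for(cam,'pedal_loose')])
E
```

```text
scene [([0.624, -0.127, 0.02], 0.95), ([0.435, -0.041, 0.018], 0.95), ([0.399, -0.21, 0.022], 0.56)]
wrist [([0.482, -0.033, 0.011], 0.61), ([0.61, -0.128, 0.022], 0.59)]
```

>>> send_rows(moves=[{"slide": [0.09,0,0],"turn": 0,"gripper": 0.45},{"slide": [0.18,0,0],"turn": 0,"gripper": 0.45},{"slide": [0.27,0,0],"turn": 0,"gripper": 0.45},{"slide": [0.36,0,0],"turn": 0,"gripper": 0.45},{"slide": [0.45,0,0],"turn": 0,"gripper": 0.45}])

```text
time_s: 6.03
tcp_pos: [0.6155, -0.1316, 0.0137]
eef_rot: [-180.0, 0.0, -90.0]
contact_force: [-0.3, 7.7, 5.7]
gripper_width: 0.0393
gripper_force: 3.6
```

>>> send_rows(moves=[{"slide": [0.08,0,0],"turn": 0,"gripper": 0.45},{"slide": [0.15,0,0],"turn": 0,"gripper": 0.45},{"slide": [0.21,0,0],"turn": 0,"gripper": 0.45},{"slide": [0.26,0,0],"turn": 0,"gripper": 0.45},{"slide": [0.29,0,0],"turn": 0,"gripper": 0.45}])

```text
time_s: 6.45
tcp_pos: [0.6154, -0.1752, 0.0137]
eef_rot: [-180.0, -0.0, -90.1]
contact_force: [0.4, 4.5, 4.5]
gripper_width: 0.0394
gripper_force: 2.3
```

```bash
python3 - <<'E'
from h import *
print(get_state()['tcp_pos'])
snap('scene','s4.png'); snap('wrist')
a=cv2.imread('pics/s4.png')[150:350,150:350]
cv2.imwrite('pics/crop4.png',cv2.resize(a,None,fx=3,fy=3,interpolation=cv2.INTER_CUBIC))
for cam in ('scene','wrist'):
  print(cam,[(np.round(d['location'],3).tolist(),round(d['p'],2)) for d in optics.look_for(cam,'pedal_loose')])
E
```

```text
[ 0.61542792 -0.17522486  0.01371162]
scene [([0.4, -0.208, 0.022], 0.74), ([0.622, -0.232, 0.022], 0.66)]
wrist [([0.609, -0.232, 0.022], 0.91), ([0.429, -0.208, 0.007], 0.64)]
```

View pics/crop4.png

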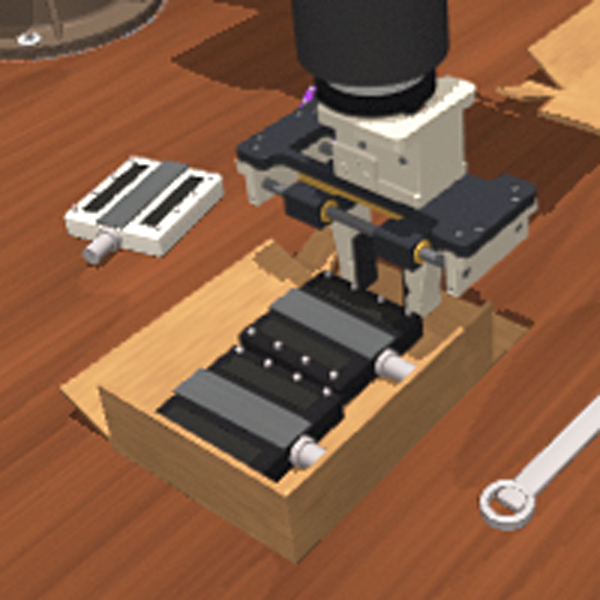

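The pedals are nearly touching, so I'll press a few mm more.

>>> send_rows(moves=[{"slide": [0.01,0,0],"turn": 0,"gripper": 0.45},{"slide": [0.02,0,0],"turn": 0,"gripper": 0.45},{"slide": [0.03,0,0],"turn": 0,"gripper": 0.45},{"slide": [0.035,0,0],"turn": 0,"gripper": 0.45},{"slide": [0.035,0,0],"turn": 0,"gripper": 0.45}])

```text
time_s: 7.07
tcp_pos: [0.6152, -0.1793, 0.0133]
eef_rot: [180.0, 0.0, -90.0]
contact_force: [0.1, 1.7, -1.1]
gripper_width: 0.0394
gripper_force: 1.0
```

>>> send_rows(moves=[{"slide": [-0.03,0,0],"turn": 0,"gripper": 0.45},{"slide": [-0.12,0,-0.05],"turn": 0,"gripper": 0.3},{"slide": [-0.15,0,-0.25],"turn": 0,"gripper": 0.1},{"slide": [-0.15,0.15,-0.45],"turn": 0,"gripper": 0},{"slide": [0,0.42,-0.55],"turn": 0,"gripper": 0}])

```text
time_s: 7.48
tcp_pos: [0.5622, -0.174, 0.0978]
eef_rot: [-179.7, -0.1, -89.8]
contact_force: [-0.0, -2.0, 0.5]
gripper_width: 0.0184
gripper_force: 0.0
```

```bash
python3 - <<'E'
from h import *
for cam in ('scene','wrist','top'):
  snap(cam)
  print(cam,[(n,np.round(d['location'],3).tolist(),round(d['p'],2)) for n in ('pedal_loose','side_r_edge','carton_r','flap_r_tab') for d in optics.look_for(cam,n) if abs(d['location'][1]+.25)<.15])
E
```

```text
scene [('pedal_loose', [0.398, -0.208, 0.021], 0.77), ('pedal_loose', [0.623, -0.236, 0.021], 0.58), ('side_r_edge', [0.532, -0.284, 0.02], 0.9), ('carton_r', [0.638, -0.293, 0.018], 0.56), ('flap_r_tab', [0.597, -0.152, 0.001], 0.56)]
wrist [('pedal_loose', [0.389, -0.204, 0.02], 0.94), ('pedal_loose', [0.608, -0.239, 0.023], 0.76), ('carton_r', [0.666, -0.245, 0.01], 0.75), ('carton_r', [0.622, -0.304, 0.026], 0.32), ('flap_r_tab', [0.62, -0.17, 0.003], 0.94), ('flap_r_tab', [0.531, -0.261, 0.016], 0.67)]
top [('pedal_loose', [0.386, -0.195, 0.015], 0.9), ('pedal_loose', [0.784, -0.187, 0.004], 0.47), ('side_r_edge', [0.532, -0.295, 0.016], 0.78), ('carton_r', [0.538, -0.289, 0.011], 0.81), ('flap_r_tab', [0.545, -0.151, 0.008], 0.8)]
```

>>> send_rows(moves=[{"slide": [0.15,0.13,0],"turn": 0,"gripper": 0},{"slide": [0.3,0.26,0],"turn": 0,"gripper": 0},{"slide": [0.45,0.39,0],"turn": 0,"gripper": 0},{"slide": [0.6,0.52,0],"turn": 0,"gripper": 0},{"slide": [0.6,0.52,0.1],"turn": 0,"gripper": 0}])

```text
time_s: 8.65
tcp_pos: [0.4786, -0.2689, 0.081]
eef_rot: [-179.8, -0.1, -90.1]
contact_force: [0.5, -0.2, 0.0]
gripper_width: 0.0004
gripper_force: 0.0
```

>>> send_rows(moves=[{"slide": [0,0,0.15],"turn": 0,"gripper": 0},{"slide": [0,0,0.3],"turn": 0,"gripper": 0},{"slide": [0,0,0.45],"turn": 0,"gripper": 0},{"slide": [0,0,0.51],"turn": 0,"gripper": 0},{"slide": [0,0,0.51],"turn": 0,"gripper": 0}])

```text
time_s: 9.07
tcp_pos: [0.4792, -0.266, 0.0014]
eef_rot: [179.8, 0.0, -90.0]
contact_force: [-0.2, 0.3, 0.6]
gripper_width: 0.0005
gripper_force: 0.0
```

```bash
python3 - <<'E'
from h import *
print(get_state()['tcp_pos'])
snap('scene','s5.png')
a=cv2.imread('pics/s5.png')[130:330,130:330]
cv2.imwrite('pics/crop5.png',cv2.resize(a,None,fx=3,fy=3,interpolation=cv2.INTER_CUBIC))
E
```

```text
[ 0.47919848 -0.26603092  0.00144264]
```

View pics/crop5.png

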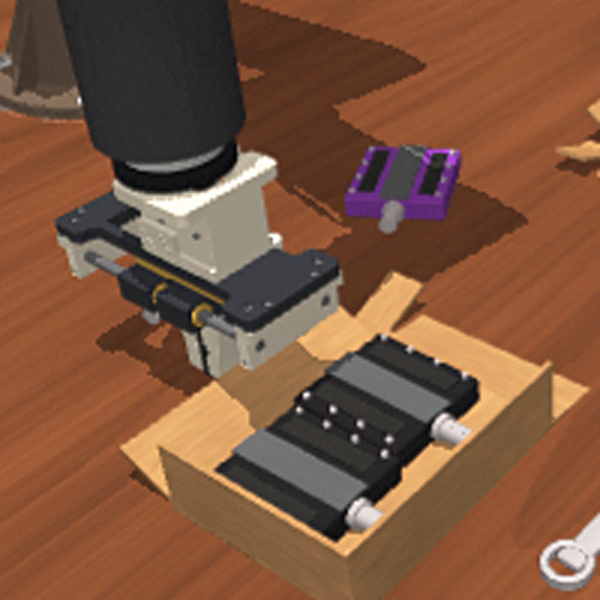

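>>> send_rows(moves=[{"slide": [0,-0.05,0],"turn": 0,"gripper": 0},{"slide": [0,-0.09,-0.04],"turn": 0,"gripper": 0},{"slide": [0,-0.12,-0.08],"turn": 0,"gripper": 0},{"slide": [0,-0.15,-0.12],"turn": 0,"gripper": 0},{"slide": [0,-0.19,-0.16],"turn": 0,"gripper": 0}])

```text
time_s: 9.53
tcp_pos: [0.5077, -0.2659, 0.0272]
eef_rot: [179.9, 0.0, -90.0]
contact_force: [-4.3, 1.2, 1.6]
gripper_width: 0.0002
gripper_force: 2.2
```

```bash
python3 - <<'E'
from h import *
print(get_state()['tcp_pos'],get_state()['contact_force'])
snap('scene')
for n in ('side_r_edge','flap_r_tab'): print([(np.round(d['location'],3).tolist(),round(d['p'],2)) for d in optics.look_for('scene',n)])
E
```

```text
[ 0.50772784 -0.26592977  0.02719585] [-4.33781613  1.22064524  1.61219299]
[([0.544, -0.294, 0.029], 0.79)]
[([0.598, -0.155, 0.005], 0.89)]
```

>>> send_rows(moves=[{"slide": [0,-0.04,-0.03],"turn": 0,"gripper": 0},{"slide": [0,-0.08,-0.05],"turn": 0,"gripper": 0},{"slide": [0,-0.12,-0.07],"turn": 0,"gripper": 0},{"slide": [0,-0.15,-0.08],"turn": 0,"gripper": 0},{"slide": [0,-0.17,-0.08],"turn": 0,"gripper": 0}])

```text
time_s: 10.1
tcp_pos: [0.5355, -0.2662, 0.0389]
eef_rot: [-179.9, -0.0, -90.0]
contact_force: [-1.0, -0.1, 1.6]
gripper_width: 0.0001
gripper_force: 0.6
```

```bash
python3 - <<'E'
from h import *
print(get_state()['tcp_pos'],get_state()['contact_force'])
snap('scene')
for n in ('side_r_edge','flap_r_tab'): print([(np.round(d['location'],3).tolist(),round(d['p'],2)) for d in optics.look_for('scene',n)])
E
```

```text
[ 0.5354725  -0.26622365  0.03887584] [-1.0407241  -0.14493508  1.57869451]
[([0.558, -0.298, 0.036], 0.66)]
[([0.611, -0.153, 0.003], 0.98)]
```

>>> send_rows(moves=[{"slide": [0,-0.01,0],"turn": 0,"gripper": 0},{"slide": [0,-0.02,0],"turn": 0,"gripper": 0},{"slide": [0,-0.03,0],"turn": 0,"gripper": 0},{"slide": [0,-0.03,0],"turn": 0,"gripper": 0},{"slide": [0,-0.03,0],"turn": 0,"gripper": 0}])

```text
time_s: 10.67
tcp_pos: [0.537, -0.2661, 0.0381]
eef_rot: [179.8, 0.0, -90.0]
contact_force: [-5.2, 0.5, 2.8]
gripper_width: 0.0001
gripper_force: 2.5
```

>>> send_rows(moves=[{"slide": [0,-0.01,0],"turn": 0,"gripper": 0},{"slide": [0,-0.02,0],"turn": 0,"gripper": 0},{"slide": [0,-0.03,0],"turn": 0,"gripper": 0},{"slide": [0,-0.03,0],"turn": 0,"gripper": 0},{"slide": [0,-0.03,0],"turn": 0,"gripper": 0}])

```text
time_s: 11.08
tcp_pos: [0.5371, -0.266, 0.0376]
eef_rot: [179.4, 0.1, -90.1]
contact_force: [-16.2, 0.1, 11.2]
gripper_width: 0.0007
gripper_force: 8.1
```

>>> send_rows(moves=[{"slide": [0,0.06,0],"turn": 0,"gripper": 0},{"slide": [0,0.12,0],"turn": 0,"gripper": 0},{"slide": [0,0.15,-0.2],"turn": 0,"gripper": 0.2},{"slide": [0,0.15,-0.4],"turn": 0,"gripper": 0.6},{"slide": [-0.2,0.1,-0.45],"turn": 0,"gripper": 0.6}])

```text
time_s: 11.5
tcp_pos: [0.5297, -0.2393, 0.1103]
eef_rot: [-179.7, -0.1, -90.1]
contact_force: [2.7, 0.1, 0.3]
gripper_width: 0.0149
gripper_force: 0.0
```

>>> send_rows(moves=[{"slide": [-0.2,-0.05,0],"turn": 0,"gripper": 0.6},{"slide": [-0.4,-0.07,0],"turn": 0,"gripper": 0.6},{"slide": [-0.6,-0.07,0],"turn": 0,"gripper": 0.6},{"slide": [-0.65,-0.07,0],"turn": 0,"gripper": 0.6},{"slide": [-0.65,-0.07,0],"turn": 0,"gripper": 0.6}])

```text
time_s: 11.92
tcp_pos: [0.5392, -0.1366, 0.1063]
eef_rot: [-179.9, 0.0, -89.9]
contact_force: [-1.2, -0.1, 0.2]
gripper_width: 0.0485
gripper_force: 0.0
```

```bash
python3 - <<'E'
from h import *
print(get_state()['tcp_pos'])
snap('wrist','w6.png')
E
```

```text
[ 0.53916136 -0.13660792  0.10630313]
```

View pics/w6.png

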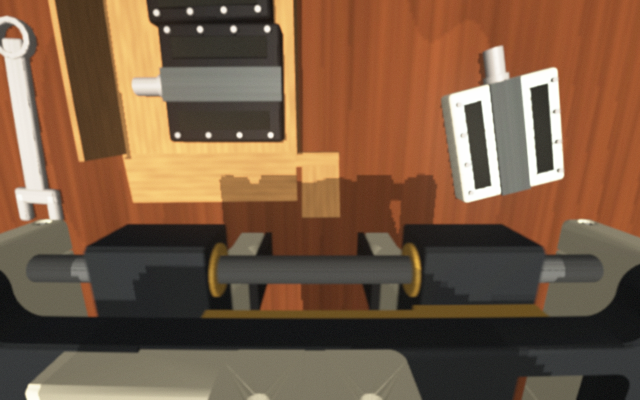

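The side panel is upright (edge at u≈297) and the tab spans u 301–340, v 152–217. I'll work out its position.

```bash
python3 - <<'E'
from h import *
c=snap('wrist')
for p,z in (((302,217),.018),((340,217),.018),((129,203),.001),((298,203),.001),((125,156),.004),((297,156),.005)): print(p,ray(c,p,z).round(4))
print(get_state()['tcp_pos'])
E
```

```text
(302, 217) [ 0.5494 -0.1291  0.018 ]
(340, 217) [ 0.5169 -0.1291  0.018 ]
(129, 203) [ 0.7078 -0.1366  0.001 ]
(298, 203) [ 0.5536 -0.1369  0.001 ]
(125, 156) [ 0.7029 -0.1795  0.004 ]
(297, 156) [ 0.5537 -0.1795  0.005 ]
[ 0.53894424 -0.13844926  0.10612306]
```

>>> send_rows(moves=[{"slide": [0.01,0.04,0.15],"turn": 0,"gripper": 0.6},{"slide": [0.01,0.04,0.35],"turn": 0,"gripper": 0.6},{"slide": [0.01,0.04,0.55],"turn": 0,"gripper": 0.6},{"slide": [0.01,0.04,0.64],"turn": 0,"gripper": 0.6},{"slide": [0.01,0.04,0.64],"turn": 0,"gripper": 0.6}])

```text
time_s: 12.43
tcp_pos: [0.5301, -0.1414, 0.0065]
eef_rot: [179.7, -0.0, -90.1]
contact_force: [0.3, -0.8, 0.9]
gripper_width: 0.0526
gripper_force: 0.0
```

>>> send_rows(moves=[{"slide": [0,0,0],"turn": 0,"gripper": 0.3},{"slide": [0,0,0],"turn": 0,"gripper": 0.3},{"slide": [0,0,0],"turn": 0,"gripper": 0.3},{"slide": [0,0,0],"turn": 0,"gripper": 0.3},{"slide": [0,0,0],"turn": 0,"gripper": 0.3}], newtons=15)

```text
time_s: 12.85
tcp_pos: [0.5342, -0.1402, 0.0112]
eef_rot: [-179.8, -0.0, -90.0]
contact_force: [2.2, -1.3, 2.0]
gripper_width: 0.0319
gripper_force: 15.0
```

>>> send_rows(moves=[{"slide": [0.02,0,-0.053],"turn": 0,"gripper": 0.3},{"slide": [0.05,0,-0.1],"turn": 0,"gripper": 0.3},{"slide": [0.09,0,-0.14],"turn": 0,"gripper": 0.3},{"slide": [0.136,0,-0.173],"turn": 0,"gripper": 0.3},{"slide": [0.174,0,-0.19],"turn": 0,"gripper": 0.3}])

```text
time_s: 13.27
tcp_pos: [0.5342, -0.1659, 0.0404]
eef_rot: [-179.8, 0.0, -90.0]
contact_force: [1.7, 6.5, 7.3]
gripper_width: 0.0313
gripper_force: 15.0
```

```bash
python3 - <<'E'
from h import *
print(get_state()['tcp_pos'],get_state()['contact_force'],get_state()['gripper_width'])
snap('scene','s7.png')
a=cv2.imread('pics/s7.png')[130:330,150:350]
cv2.imwrite('pics/crop7.png',cv2.resize(a,None,fx=3,fy=3,interpolation=cv2.INTER_CUBIC))
E
```

```text
[ 0.53424892 -0.16592229  0.04042238] [1.73482064 6.50056705 7.33622457] 0.03132506517335765
```

View pics/crop7.png

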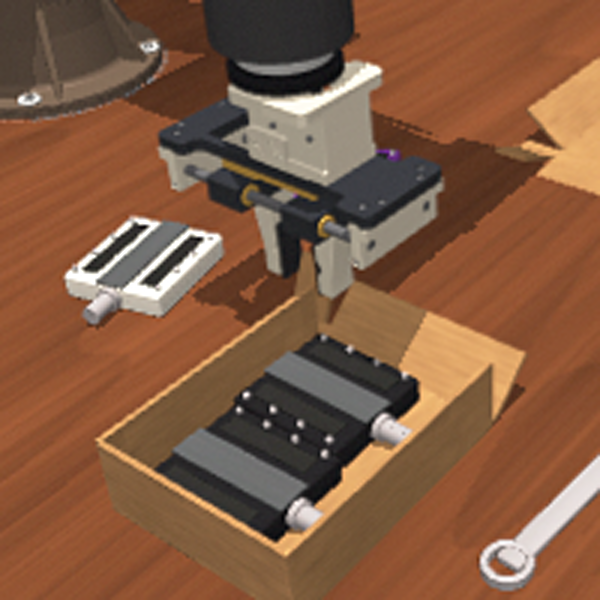

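The tab is held, the flap is up about 0.9 rad and the side panel is upright. I'll release the tab, then push the flap from behind.

>>> send_rows(moves=[{"slide": [0,0,0],"turn": 0,"gripper": 0.5},{"slide": [0,0,0],"turn": 0,"gripper": 0.5},{"slide": [0,0,0],"turn": 0,"gripper": 0.5},{"slide": [0,0,-0.2],"turn": 0,"gripper": 0.5},{"slide": [0,0,-0.4],"turn": 0,"gripper": 0.5}])

```text
time_s: 13.73
tcp_pos: [0.5304, -0.1663, 0.0972]
eef_rot: [179.7, -0.0, -90.0]
contact_force: [1.0, 0.2, 0.9]
gripper_width: 0.0437
gripper_force: 0.0
```

>>> send_rows(moves=[{"slide": [-0.2,-0.1,0],"turn": 0,"gripper": 0.2},{"slide": [-0.4,-0.3,0],"turn": 0,"gripper": 0},{"slide": [-0.4,-0.5,0],"turn": 0,"gripper": 0},{"slide": [-0.4,-0.5,0],"turn": 0,"gripper": 0},{"slide": [-0.4,-0.5,0.1],"turn": 0,"gripper": 0}])

```text
time_s: 14.15
tcp_pos: [0.6104, -0.1057, 0.0851]
eef_rot: [-179.8, -0.0, -89.9]
contact_force: [-0.7, 0.3, -0.8]
gripper_width: 0.0158
gripper_force: 0.0
```

>>> send_rows(moves=[{"slide": [0,0,0.1],"turn": 0,"gripper": 0},{"slide": [0,0,0.25],"turn": 0,"gripper": 0},{"slide": [0,0,0.4],"turn": 0,"gripper": 0},{"slide": [0,0,0.4],"turn": 0,"gripper": 0},{"slide": [0,0,0.4],"turn": 0,"gripper": 0}])

```text
time_s: 14.57
tcp_pos: [0.6063, -0.1066, 0.0223]
eef_rot: [179.8, -0.0, -90.0]
contact_force: [-0.0, 0.1, 0.7]
gripper_width: 0.0004
gripper_force: 0.0
```

>>> send_rows(moves=[{"slide": [0.1,0,0],"turn": 0,"gripper": 0},{"slide": [0.18,0,0],"turn": 0,"gripper": 0},{"slide": [0.22,0,-0.03],"turn": 0,"gripper": 0},{"slide": [0.26,0,-0.05],"turn": 0,"gripper": 0},{"slide": [0.3,0,-0.08],"turn": 0,"gripper": 0}])

```text
time_s: 14.98
tcp_pos: [0.6087, -0.1517, 0.0373]
eef_rot: [-179.9, 0.0, -90.0]
contact_force: [0.8, 1.0, -1.2]
gripper_width: 0.0004
gripper_force: 0.6
```

>>> send_rows(moves=[{"slide": [0.03,0,-0.02],"turn": 0,"gripper": 0},{"slide": [0.06,0,-0.03],"turn": 0,"gripper": 0},{"slide": [0.08,0,-0.03],"turn": 0,"gripper": 0},{"slide": [0.1,0,-0.03],"turn": 0,"gripper": 0},{"slide": [0.1,0,-0.03],"turn": 0,"gripper": 0}])

```text
time_s: 15.4
tcp_pos: [0.608, -0.1653, 0.0404]
eef_rot: [-180.0, 0.1, -90.0]
contact_force: [-2.4, 7.5, 6.9]
gripper_width: 0.0005
gripper_force: 4.3
```

>>> send_rows(moves=[{"slide": [0.01,0,0],"turn": 0,"gripper": 0},{"slide": [0.02,0,0],"turn": 0,"gripper": 0},{"slide": [0.03,0,0],"turn": 0,"gripper": 0},{"slide": [0.04,0,0],"turn": 0,"gripper": 0},{"slide": [0.04,0,0],"turn": 0,"gripper": 0}])

```text
time_s: 15.82
tcp_pos: [0.608, -0.1661, 0.0404]
eef_rot: [-179.9, 0.4, -90.0]
contact_force: [-6.0, 36.5, 14.1]
gripper_width: 0.0004
gripper_force: 18.4
```

>>> send_rows(moves=[{"slide": [-0.06,0,0],"turn": 0,"gripper": 0},{"slide": [-0.15,0,0],"turn": 0,"gripper": 0},{"slide": [-0.3,0,0],"turn": 0,"gripper": 0},{"slide": [-0.4,0,-0.2],"turn": 0,"gripper": 0},{"slide": [-0.5,0,-0.45],"turn": 0,"gripper": 0}])

```text
time_s: 16.23
tcp_pos: [0.6047, -0.0967, 0.1044]
eef_rot: [179.5, -0.1, -90.1]
contact_force: [1.3, 0.3, 0.8]
gripper_width: 0.0006
gripper_force: 0.0
```

>>> send_rows(moves=[{"slide": [-0.2,0,-0.1],"turn": 0,"gripper": 0},{"slide": [-0.4,0,-0.2],"turn": 0,"gripper": 0},{"slide": [-0.6,0,-0.3],"turn": 0,"gripper": 0},{"slide": [-0.8,0,-0.4],"turn": 0,"gripper": 0},{"slide": [-0.8,0,-0.4],"turn": 0,"gripper": 0}])

```text
time_s: 16.65
tcp_pos: [0.6094, 0.0268, 0.1705]
eef_rot: [-179.7, 0.0, -89.8]
contact_force: [0.5, -0.4, 0.0]
gripper_width: 0.0002
gripper_force: 0.0
```

```bash
python3 - <<'E'
from h import *
c=snap('top','t8.png'); d=snap('scene','s8.png')
a=cv2.imread('pics/t8.png')[150:250,350:500]; b=cv2.imread('pics/s8.png')[160:310,150:350]
f=lambda i:cv2.resize(i,(600,400) if 0 else (400,int(400*i.shape[0]/i.shape[1])),interpolation=cv2.INTER_CUBIC)
A,B=f(a),f(b); H=max(A.shape[0],B.shape[0])
pad=lambda i:cv2.copyMakeBorder(i,0,H-i.shape[0],0,0,0)
cv2.imwrite('pics/both8.png',np.hstack([pad(A),pad(B)]))
for n in ('pedal_loose','side_l_edge','flap_l_tab','cassette','grease_jar','wrench','screwdriver'):
  print(n,[(np.round(x['location'],3).tolist(),round(x['p'],2)) for x in optics.look_for('top',n)])
print(get_state()['tcp_pos'],get_state()['contact_force'])
E
```

```text
pedal_loose [([0.428, -0.014, 0.02], 0.91), ([0.608, -0.227, 0.025], 0.81), ([0.385, -0.198, 0.018], 0.59)]
side_l_edge [([0.782, -0.192, 0.004], 0.74), ([0.527, 0.186, 0.021], 0.56), ([0.61, 0.258, 0.007], 0.43)]
flap_l_tab [([0.591, 0.128, 0.005], 0.86), ([0.549, -0.276, 0.051], 0.37)]
cassette []
grease_jar [([0.584, -0.18, 0.034], 0.55)]
wrench [([0.783, -0.195, 0.0], 0.69)]
screwdriver [([0.617, -0.32, 0.022], 0.52)]
[0.60751774 0.02175901 0.16679477] [-1.09036959 -0.34309818  0.40578216]
```

View pics/both8.png

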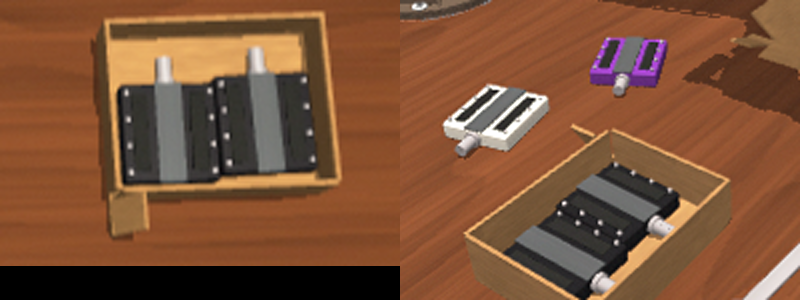

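Both panels stand upright and the pedals lie flat next to each other. I'll check the centre distance from the block corners.

```bash
python3 - <<'E'
from h import *
c=snap('top')
k=400/150
f=lambda P:np.mean([ray(c,(350+x/k,150+y/k),.024)[:2] for x,y in P],0)
a=f([(118,88),(212,85),(217,178),(122,185)]);b=f([(215,78),(307,72),(316,170),(222,175)])
print(a,b,np.hypot(*(a-b)))
E
```

```text
[ 0.6067394  -0.23032477] [ 0.61409088 -0.31789942] 0.08788267855340232
```

```bash
python3 -c "
from plant import order; print(order.close_job())"
```

```text
the job is handed in; nothing more can be done
None
```

I slid the loose pedal into the right carton next to its mate (centres about 88 mm apart, limit 95), folded that carton's side panel and entry flap up to their stops, and handed the job in. The hand-in gave no verdict, and I never touched the left carton, cassette, jar, wrench or screwdriver, though only the wrench was clearly re-detected at the end.

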